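# Reset the stop of a dosing unit and lock it

### The arm

A 7-joint arm with a two-finger parallel gripper is mounted at the origin on the work surface. World frame = base frame: x ahead of the robot, y to its left, z up, the work surface at z = 0. Lengths are in m, angles in rad, forces in N, time in s.
With the tool pointing down it reaches from about 0.4 to 0.925 m from the base axis. Payload 5.6 kg.
Tool frame: the origin (TCP) lies midway between the tips of the shut fingers; the grasp point (between the pads) lies 19 mm behind it (manip.grip_depth is the distance from the TCP to the grasp point, in m); z points along the fingers, x is the direction in which the jaws open and shut, and the axes are right-handed (so a half turn about z gives the same grasp; the last joint's range is limited). The gripper opens to 85 mm and grips with 20 to 120 N. Pads are 22 mm wide; open, the fingers measure 114 mm over their backs; the gripper's body (76 mm by 85 mm) begins 54 mm behind the grasp point. The pads swing forward as they close: fully open they stand 13 mm farther back than shut.
Start: joints at [1.255, 0.468, -0.012, 1.603, 0.006, 1.071, -0.056], TCP at [0.175, -0.626, 0.231] pointing down, gripper open.
Joint ranges: [-2.53, 2.53], [-0.31, 2.02], [-1.57, 1.55], [0.28, 2.44], [-1.29, 4.43], [0.15, 1.84], [-2.92, 2.92]. Speed limits (rad/s): [2.57, 2.57, 3.14, 3.14, 3.14, 3.14, 3.14].

### API

Orientations are given as a rotation vector (axis times angle).
In Python, from station import manip gives the robot as it stands.
- The arm moves only by the shell command python3 -m creep 'ROWS' [FORCE]. ROWS is JSON, a list of rows, each a list of 5 numbers: the finger opening in mm, from 0 to 85.4, then the shift along the tool's x, y, z in units of 0.03 m (1.0 is 0.03 m), then the turn about the tool's z in units of 0.12 rad (1.0 is 0.12 rad). A call has 1 to 12 rows; each row shifts and turns the commanded pose from where the row before left it, along the tool's axes as they then stand; what a row does not reach is not made up. A row lasts 1/12 s, in which the tool goes at most 41.7 mm and 7.16 degrees, less where a joint would pass 70% of its speed; a pose out of reach is approached as far as the arm can. A call with a number of a shift or a turn outside -1 to 1 is refused whole. A call with a gripper value outside its range is refused whole. The fingers move at their own pace and stop on an object; FORCE is the grip in N (left out, the last holds). Time passes only in rows, so rows that do not move let the fingers close. It gives the time, the measured TCP pose, the force and the opening at its end, in the units of the state.
- manip.state(): the state, without advancing time (a new reading comes with each control period).
- manip.snapshot(name): name is "scene" or "top" or "wrist"; returns the picture (400x640x3 uint8, red, green, blue); there is no depth.
- manip.calibration(name): a dict with "mtx" (3x3 intrinsics, pixels), "R" (3x3) and "t" (3): a world point X has camera coordinates R X + t; the wrist camera has in their place "mount" (4x4, takes a point from camera to tool coordinates, whose origin is the TCP and whose axes are the tool frame's). Camera axes: x right, y down, z forward; pixel columns grow to the right and rows downward; lengths in m; the calibration is good to about 2 mm. The wrist camera is an equidistant fisheye: a pixel r from the principal point sees the ray r / f radians off the axis. A picture is of the moment at which its call begins: read the wrist's pose just before it. calibration takes no time and is no camera call.
- manip.job_done(): hands the job in, once; it reports no verdict.
The state is a dict: "time": time; "q": joint angles; "qvel": joint speeds; "joint_efforts": joint torques, N m; "ee_pos": TCP position; "ee_rot": TCP orientation; "ft_force": force on the tool from outside, world axes, zero at the start; "torque": the same for the moment, N m; "opening": finger opening in m.
Only numpy, scipy, OpenCV 4.12 (cv2) and the standard library are available. Lean on these libraries where they do the work, as an engineer would, in place of code of your own. Each camera call takes 0.05 s, during which the arm holds its last target.

### The job

On the small dosing unit with the round jar, loosen the lock ring by swinging its upright handle anticlockwise (seen from above) by at least an eighth of a turn, then turn the adjuster until its nose points at the raised mark on the housing. Then swing the lock ring fully back clockwise so that it is tight again, with the adjuster still on the mark, and let go; never force the adjuster while the ring is tight.

Things in the scene. Friction and masses are not known exactly. Their poses are not given: they have to be found in the camera images.
- dosing_unit: White unit with a round glass jar, fixed; its twin has a block of tube wells instead. Housing 210 x 130 mm, top 50 mm up, x -65 to 145, y -65 to 65 mm. Origin: on the table under the upright axis shared by lock ring and adjuster. z up; x to the jar (68 mm wide, centre x = 105 mm, top 116 mm up); y to the raised mark, a dark ridge on the housing 47 to 63 mm from the axis, 55 mm up.
- lock_ring (a joint): Knurled metal ring, 84 mm across, top 61 mm above the table. rad, anticlockwise positive from above: 0 tight (stop), 1.2 fully loose (stop). Its handle stands at 150 degrees + this angle anticlockwise from the unit's x axis. Below 0.3 it is tight and the adjuster must not be turned (nothing blocks it here, but it would be forced). Takes 3 to 5 N at the handle; stays where left.
- lock_handle (a point): Point on the axis of the lock ring's handle, 88 mm above the table: an upright round black post, 16 mm in diameter, 60 to 110 mm above the table, 72 mm from the ring's axis. The flat arm that joins it to the ring has its top at 60 mm.
- adjuster (a joint): Grey adjuster on the ring. rad, anticlockwise positive from above: 0 = nose at the mark; starts negative; stops -1.4 and 0.7. Flange 60 mm across, top 75 mm above the table; on it, centred on the axis, an upright bar grip 14 mm thick, 50 long, 75 to 116 mm above the table, lying along the nose (90 degrees + this angle from the unit's x axis). Nose: pointer at the bar's foot, reach 47 mm. Friction 0.12 N m.

How it is judged:
By the outcome, as a careful person would: the job done as asked, in the order asked, and still so for the second after the job is handed in, with the robot touching nothing.
It also fails if it takes over 64 s, if anything falls off the work surface, if the arm or the gripper's body presses on something with over 40 N, if the wrist force passes 120 N, or if a joint passes its speed limit or range.

## Working session

There is one attempt and no reset: what is moved stays moved. The work goes in short steps, Python scripts to look and compute and a shell command to move; the robot and the scene stay as the last step left them, time stands still between calls to the robot, and variables do not carry over. Pictures are saved under pics/ and viewed, and the job is handed in when it is done.

```bash
ls; mkdir -p pics; python3 - <<'E'
from station import manip
import cv2
s=manip.state();print(s)
for n in("scene","top","wrist"):
    im=manip.snapshot(n);cv2.imwrite(f"pics/a_{n}.png",im[:,:,::-1])
    print(n,manip.calibration(n))
E
```

```text
pics
{'time': 0.0, 'q': array([ 1.25500588,  0.46842028, -0.01158923,  1.60366066,  0.0059976 ,
        1.07139192, -0.0562714 ]), 'qvel': array([ 0.00198431,  0.00066652, -0.00047372, -0.00064741,  0.00270665,
       -0.00095639, -0.00107198]), 'joint_efforts': array([ 1.72640098e-04, -5.32384443e+01,  2.15057982e-02, -2.51304156e+01,
        1.13439708e-02,  7.80202128e-03, -1.33458249e-05]), 'ee_pos': array([ 0.17489276, -0.62542913,  0.23029503]), 'ee_rot': array([-2.50201550e+00,  1.89820532e+00,  2.42800352e-03]), 'ft_force': array([-0.48942479, -0.65047412,  0.48307586]), 'torque': array([ 0.02835995, -0.01432621,  0.02145786]), 'opening': 0.08529207220232343}
scene {'mtx': array([[499.83632124,   0.        , 314.82114451],
       [  0.        , 499.83632124, 198.1843499 ],
       [  0.        ,   0.        ,   1.        ]]), 'R': array([[ 0.46163168,  0.88698749, -0.01222266],
       [ 0.73937437, -0.39234651, -0.5471652 ],
       [-0.49012421,  0.24355167, -0.83693539]]), 't': array([-0.26411525, -0.34680197,  1.22716786])}
top {'mtx': array([[363.75667897,   0.        , 320.91695566],
       [  0.        , 363.75667897, 200.82890637],
       [  0.        ,   0.        ,   1.        ]]), 'R': array([[-0.01013438, -0.9999399 ,  0.00418118],
       [-0.98286091,  0.0091914 , -0.18411937],
       [ 0.18406988, -0.00597545, -0.982895  ]]), 't': array([0.02383595, 0.56316884, 0.64722208])}
wrist {'mtx': array([[309.70691629,   0.        , 315.30573943],
       [  0.        , 309.70691629, 198.85192919],
       [  0.        ,   0.        ,   1.        ]]), 'mount': array([[ 9.99999953e-01,  3.00895833e-05,  3.05759588e-04,
         2.88440356e-04],
       [-1.13257386e-04,  9.61208927e-01,  2.75821292e-01,
        -7.06895949e-02],
       [-2.85599498e-04, -2.75821314e-01,  9.61208885e-01,
        -1.42751154e-01],
       [ 0.00000000e+00,  0.00000000e+00,  0.00000000e+00,
         1.00000000e+00]])}
```

View pics/a_scene.png

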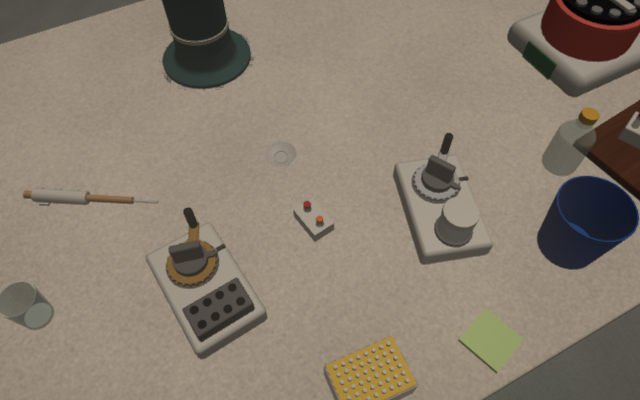

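View pics/a_top.png

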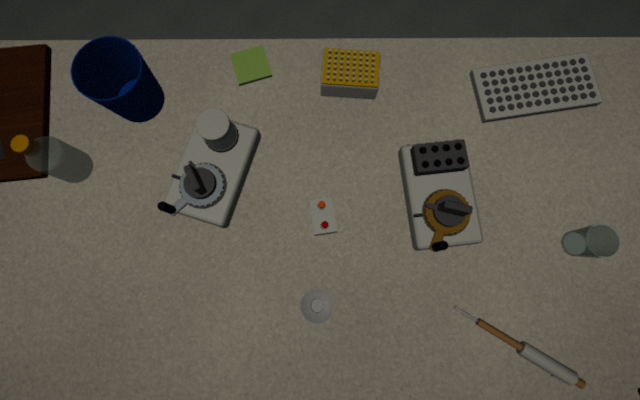

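View pics/a_wrist.png

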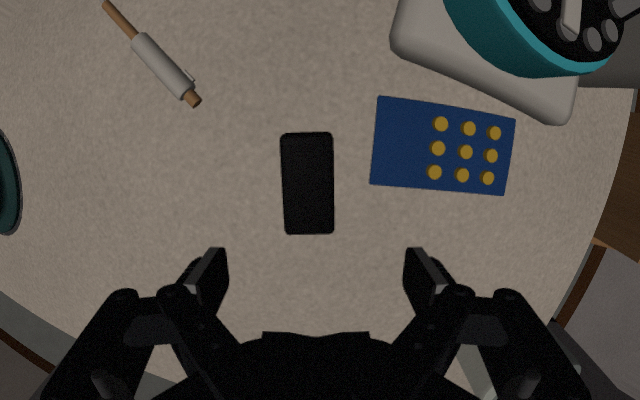

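```bash
python3 - <<'E'
import cv2
a=cv2.imread("pics/a_top.png")[100:235,150:270];cv2.imwrite("pics/c_top.png",cv2.convertScaleAbs(cv2.resize(a,None,fx=5,fy=5,interpolation=2)[:600],alpha=1.6))
a=cv2.imread("pics/a_scene.png")[125:265,385:500];cv2.imwrite("pics/c_scene.png",cv2.convertScaleAbs(cv2.resize(a,None,fx=4.28,fy=4.28,interpolation=2)[:600],alpha=1.6))
E
```

```text
(no output)
```

View pics/c_top.png

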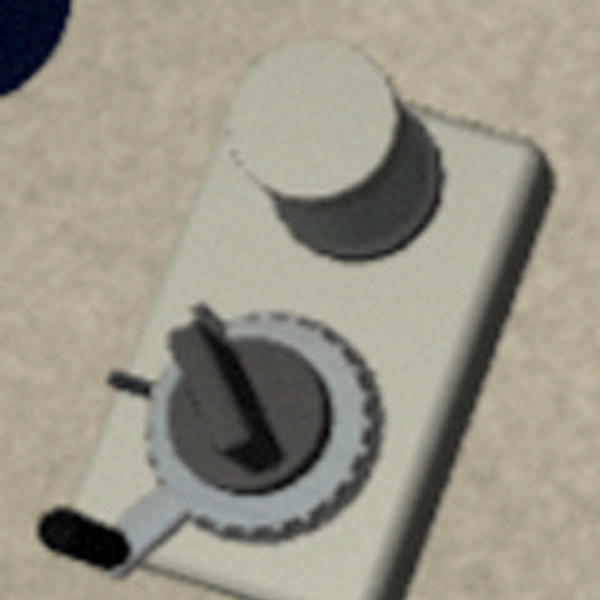

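View pics/c_scene.png

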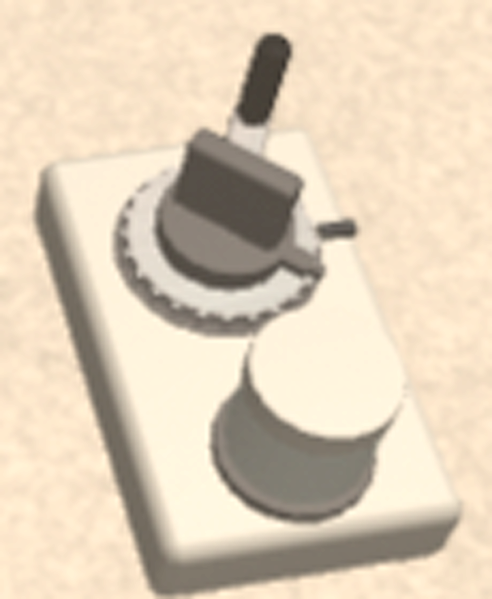

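```bash
cat > h.py <<'E'
import numpy as np
from scipy.optimize import least_squares
def proj(c,X):
    p=c["R"]@X+c["t"];p=c["mtx"]@p;return p[:2]/p[2]
def rz(a):
    return np.array([[np.cos(a),-np.sin(a),0],[np.sin(a),np.cos(a),0],[0,0,1]])
def pol(r,a,z): return np.array([r*np.cos(a),r*np.sin(a),z])
E
python3 - <<'E'
from h import *
from station import manip
C={n:manip.calibration(n) for n in("top","scene")}
T=lambda x,y:np.array([150+x/5,100+y/5]); S=lambda x,y:np.array([385+x/4.28,125+y/4.28])
D=np.pi/180
obs=[("top",T(318,120),lambda r,a:np.array([.105,0,.116])),
("top",T(265,428),lambda r,a:np.array([0,0,.058])),
("top",T(57,527),lambda r,a:pol(.072,150*D+r,.110)),
("top",T(113,378),lambda r,a:pol(.063,90*D,.055)),
("top",T(178,330),lambda r,a:pol(.025,90*D+a,.116)),
("top",T(236,442),lambda r,a:pol(-.025,90*D+a,.116)),
("top",T(200,308),lambda r,a:pol(.047,90*D+a,.078)),
("scene",S(327,365),lambda r,a:np.array([.105,0,.116])),
("scene",S(354,229),lambda r,a:pol(.063,90*D,.055)),
("scene",S(274,45),lambda r,a:pol(.072,150*D+r,.110)),
("scene",S(201,135),lambda r,a:pol(-.025,90*D+a,.116)),
("scene",S(298,187),lambda r,a:pol(.025,90*D+a,.116)),
("scene",S(320,270),lambda r,a:pol(.047,90*D+a,.078)),
]
def f(p): 
    return np.concatenate([proj(C[n],rz(p[2])@X(p[3],p[4])+[p[0],p[1],0])-uv for n,uv,X in obs])
# initial via several yaws
best=min((least_squares(f,[.5,.35,y,0,-.6],loss="soft_l1") for y in(-.8,-.4,0,.4)),key=lambda r:r.cost)
print(best.x,best.cost);print(f(best.x).reshape(-1,2).round(1))
E
```

```text
[ 0.59681071  0.2458176  -0.31892472  0.02275748 -0.81644153] 9.272621746353384
[[-0.5 -0.8]
 [-0.7 -1.3]
 [ 0.1 -0.4]
 [-0.2 -0.7]
 [ 1.1 -1.6]
 [ 0.   0.8]
 [-0.4 -1.7]
 [-1.   0.5]
 [-0.4 -1.8]
 [-0.1 -0.7]
 [-2.3 -1.4]
 [-0.4 -0.2]
 [ 0.5 -1.4]]
```

```bash
cat >> h.py <<'E'
from scipy.spatial.transform import Rotation as Rn
def wrap(a): return (a+np.pi)%(2*np.pi)-np.pi
U=np.array([0.5968,0.2458]); YAW=-0.3189
def head(s):
    x=Rn.from_rotvec(s["ee_rot"]).as_matrix()[:,0]; return np.arctan2(x[1],x[0])
def path(s,pts,open_,start=None):
    """pts: list of (x,y,z,heading rad) one per row; prints rows"""
    p=np.array(s["ee_pos"]) if start is None else np.array(start[:3]); h=head(s) if start is None else start[3]
    rows=[]
    for x,y,z,g in pts:
        d=np.array([x,y,z])-p
        xt=np.array([np.cos(h),np.sin(h),0]); yt=np.array([np.sin(h),-np.cos(h),0])
        r=[open_]+[round(float(v),2) for v in (d@xt/.03,d@yt/.03,-d[2]/.03,-wrap(g-h)/.12)]
        rows.append(r)
        p=p+.03*(r[1]*xt+r[2]*yt)+[0,0,-.03*r[3]]; h=h-.12*r[4]
    print(rows); 
    m=np.abs(np.array(rows)[:,1:]); print("max",m.max(0),"norm mm",30*np.linalg.norm(m[:,:3],axis=1).max())
def lin(a,b,n):
    a=np.array(a,float);b=np.array(b,float);return [a+(b-a)*(i+1)/n for i in range(n)]
E
python3 - <<'E'
from h import *
from station import manip
s=manip.state();D=np.pi/180
p0=[*s["ee_pos"],head(s)]
w=[.48,-.22,.26,-20*D]; 
e=[.54,.25,.26,41*D]
path(s,lin(p0,w,15)+lin(w,e,15),80)
E
```

```text
[[80, -0.69, -0.9, -0.07, -0.53], [80, -0.62, -0.93, -0.06, -0.52], [80, -0.57, -0.98, -0.07, -0.53], [80, -0.5, -1.01, -0.06, -0.53], [80, -0.44, -1.04, -0.07, -0.53], [80, -0.38, -1.06, -0.06, -0.52], [80, -0.3, -1.09, -0.07, -0.53], [80, -0.24, -1.1, -0.06, -0.53], [80, -0.16, -1.11, -0.07, -0.52], [80, -0.1, -1.13, -0.06, -0.53], [80, -0.02, -1.13, -0.07, -0.53], [80, 0.05, -1.12, -0.07, -0.53], [80, 0.12, -1.12, -0.06, -0.52], [80, 0.19, -1.12, -0.07, -0.53], [80, 0.26, -1.09, -0.06, -0.53], [80, -0.24, -1.03, -0.0, -0.59], [80, -0.15, -1.04, -0.0, -0.59], [80, -0.09, -1.05, -0.0, -0.59], [80, -0.01, -1.05, -0.0, -0.59], [80, 0.07, -1.05, -0.0, -0.6], [80, 0.14, -1.05, -0.0, -0.59], [80, 0.21, -1.03, -0.0, -0.59], [80, 0.29, -1.01, -0.0, -0.59], [80, 0.35, -0.99, -0.0, -0.59], [80, 0.43, -0.97, -0.0, -0.59], [80, 0.49, -0.93, -0.0, -0.59], [80, 0.56, -0.89, -0.0, -0.6], [80, 0.62, -0.85, -0.0, -0.59], [80, 0.68, -0.81, -0.0, -0.59], [80, 0.73, -0.75, -0.0, -0.59]]
max [0.73 1.13 0.07 0.6 ] norm mm 34.14469212044531
```

```bash
python3 -m creep '[[80,-0.6,-0.8,-0.1,-0.5],[80,-0.6,-0.8,-0.1,-0.5],[80,-0.5,-0.9,-0.1,-0.5],[80,-0.5,-0.9,-0.1,-0.5],[80,-0.4,-1,-0.1,-0.5],[80,-0.4,-1,-0.1,-0.5],[80,-0.3,-1,-0.1,-0.5],[80,-0.3,-1,-0.1,-0.5],[80,-0.2,-1,-0.1,-0.5],[80,-0.1,-1,-0.1,-0.5],[80,0,-1,0,-0.5],[80,0,-1,0,-0.5]]' 30
python3 - <<'E'
from h import *
from station import manip
s=manip.state();D=np.pi/180
p0=[*s["ee_pos"],head(s)];print(p0)
path(s,lin(p0,[.54,.25,.26,41*D],20),80)
E
```

```text
time: 1.15
ee_pos: [0.3964, -0.3282, 0.2615]
ee_rot: [3.012, -0.891, 0.001]
ft_force: [0.6, 0.3, 0.3]
opening: 0.08
[np.float64(0.3964250585607355), np.float64(-0.3282432837716925), np.float64(0.2614662407612261), np.float64(-0.5751812901030298)]
[[80, -0.32, -0.94, 0.0, -0.54], [80, -0.27, -0.96, 0.0, -0.54], [80, -0.2, -0.97, 0.01, -0.53], [80, -0.13, -0.98, -0.0, -0.54], [80, -0.08, -0.99, 0.0, -0.54], [80, -0.0, -1.0, 0.0, -0.54], [80, 0.05, -0.99, 0.01, -0.53], [80, 0.12, -0.98, -0.0, -0.54], [80, 0.18, -0.98, 0.0, -0.54], [80, 0.25, -0.96, 0.0, -0.54], [80, 0.3, -0.95, 0.01, -0.54], [80, 0.37, -0.92, -0.0, -0.53], [80, 0.42, -0.9, 0.0, -0.54], [80, 0.49, -0.86, 0.0, -0.54], [80, 0.53, -0.84, 0.01, -0.54], [80, 0.59, -0.8, -0.0, -0.54], [80, 0.64, -0.76, 0.0, -0.53], [80, 0.69, -0.71, 0.0, -0.54], [80, 0.73, -0.67, 0.01, -0.54], [80, 0.78, -0.62, -0.0, -0.54]]
max [0.78 1.   0.01 0.54] norm mm 30.0
```

```bash
python3 -m creep '[[80,-0.3,-0.9,0,-0.5],[80,-0.3,-0.9,0,-0.5],[80,-0.2,-1,0,-0.5],[80,-0.1,-1,0,-0.5],[80,-0.1,-1,0,-0.5],[80,0,-1,0,-0.5],[80,0,-1,0,-0.5],[80,0.1,-1,0,-0.5],[80,0.2,-1,0,-0.5],[80,0.3,-1,0,-0.5]]'
python3 -m creep '[[80,0.3,-0.9,0,-0.5],[80,0.4,-0.9,0,-0.5],[80,0.4,-0.9,0,-0.5],[80,0.5,-0.8,0,-0.5],[80,0.5,-0.8,0,-0.5],[80,0.6,-0.8,0,-0.5],[80,0.6,-0.7,0,-0.5],[80,0.6,-0.7,0,-0.5],[26,0,0,0,-0.5],[26,0,0,0,0],[26,0,0,0,0]]'
python3 - <<'E'
from h import *
from station import manip
import cv2
s=manip.state()
print(s["time"],s["ee_pos"],head(s),s["q"],s["ee_rot"])
im=manip.snapshot("wrist")[:,:,::-1];cv2.imwrite("pics/b_wrist.png",im)
E
```

```text
time: 1.98
ee_pos: [0.4736, -0.0388, 0.2613]
ee_rot: [3.141, 0.038, -0.0]
ft_force: [0.7, -0.5, 0.6]
opening: 0.0799
time: 2.9
ee_pos: [0.5435, 0.1779, 0.2607]
ee_rot: [3.019, 0.869, -0.002]
ft_force: [-0.2, 0.4, -0.1]
opening: 0.0456
2.9 [0.54350653 0.17789801 0.26069237] 0.5602937463799119 [ 0.20683036  0.41802112 -0.75055845  1.72950741  0.31279471  1.11919551
 -0.07931726] [ 3.01884930e+00  8.68563148e-01 -2.02937973e-03]
```

View pics/b_wrist.png

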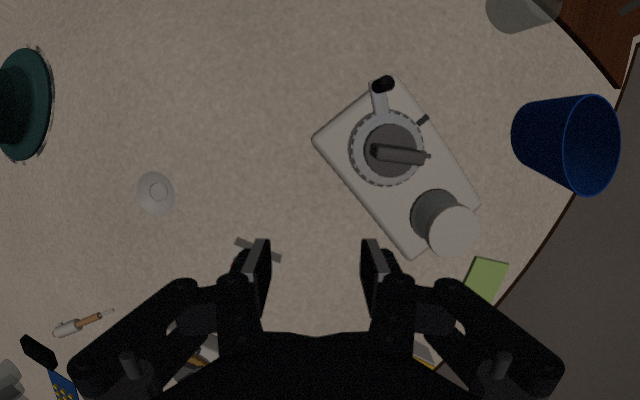

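```bash
python3 - <<'E'
import cv2
a=cv2.imread("pics/b_wrist.png")[70:265,305:490];cv2.imwrite("pics/c_wrist.png",cv2.convertScaleAbs(cv2.resize(a,None,fx=3,fy=3,interpolation=2),alpha=1.6))
E
```

```text
(no output)
```

View pics/c_wrist.png

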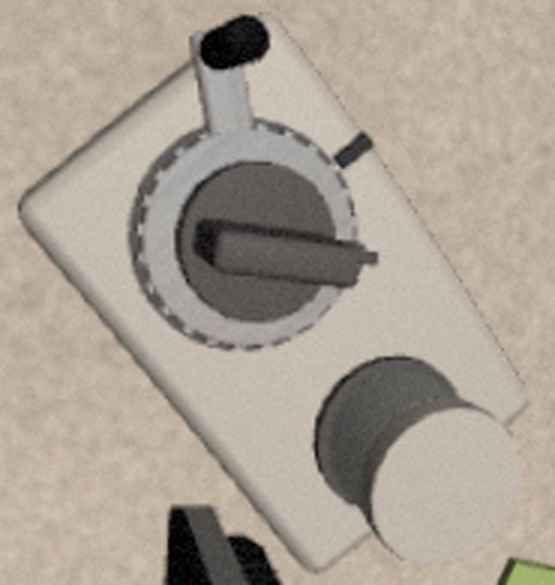

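```bash
cat >> h.py <<'E'
def projw(c,pos,rot,X):
    R=Rn.from_rotvec(rot).as_matrix(); Xt=R.T@(X-pos); M=c["mount"]; p=M[:3,:3].T@(Xt-M[:3,3])
    th=np.arctan2(np.hypot(p[0],p[1]),p[2]); d=p[:2]/np.hypot(p[0],p[1]); m=c["mtx"]
    return m[:2,2]+m[0,0]*th*d
E
python3 - <<'E'
from h import *
from station import manip
C=manip.calibration("wrist")
pos=np.array([0.54350653,0.17789801,0.26069237]);rot=np.array([3.01884930e+00,8.68563148e-01,-2.02937973e-03])
W=lambda x,y:np.array([305+x/3,70+y/3]);D=np.pi/180
obs=[(W(446,485),lambda r,a:np.array([.105,0,.116])),
(W(253,36),lambda r,a:pol(.072,150*D+r,.110)),
(W(217,55),lambda r,a:pol(.072,150*D+r,.060)),
(W(370,141),lambda r,a:pol(.063,90*D,.055)),
(W(243,235),lambda r,a:np.array([0,0,.058])),
(W(256,242),lambda r,a:np.array([0,0,.075])),
(W(216,250),lambda r,a:pol(-.025,90*D+a,.116)),
(W(357,272),lambda r,a:pol(.025,90*D+a,.116)),
(W(377,258),lambda r,a:pol(.047,90*D+a,.078))]
f=lambda p:np.concatenate([projw(C,pos,rot,rz(p[2])@X(p[3],p[4])+[p[0],p[1],0])-uv for uv,X in obs])
r=least_squares(f,[.597,.246,-.319,.02,-.8],loss="soft_l1");print(r.x,r.cost);print(f(r.x).reshape(-1,2).round(1))
E
```

```text
[ 0.59747246  0.24626156 -0.31510467  0.00116798 -0.7938645 ] 6.162937155432469
[[-0.   1.4]
 [-0.8  0.1]
 [ 0.8 -2.2]
 [-0.9 -1.1]
 [ 1.1  0.7]
 [ 0.3  0.3]
 [-1.6 -0. ]
 [ 0.5 -1. ]
 [ 0.5  0.8]]
```

```bash
sed -i 's/^U=.*/U=np.array([0.5973,0.2461]); YAW=-0.317/' h.py
python3 - <<'E'
from h import *
from station import manip
s=manip.state()
print(s["time"],s["ee_pos"],head(s),s["opening"])
a=2.301; P=U+.072*np.array([np.cos(a),np.sin(a)]); print(P)
p0=[*s["ee_pos"],head(s)]
w=[*P,.14,.73]
path(s,lin(p0,w,7)+lin(w,[*P,.07,.73],5),30)
E
```

```text
2.95 [0.54365589 0.17726978 0.26083462] 0.5592656585312143 0.03716426613518222
[0.54927446 0.29974278]
[[30, 0.33, -0.48, 0.58, -0.2], [30, 0.35, -0.47, 0.57, -0.21], [30, 0.35, -0.47, 0.58, -0.2], [30, 0.37, -0.45, 0.57, -0.2], [30, 0.37, -0.45, 0.58, -0.21], [30, 0.39, -0.43, 0.57, -0.2], [30, 0.4, -0.43, 0.58, -0.2], [30, 0.0, 0.0, 0.46, -0.0], [30, 0.0, 0.0, 0.47, -0.0], [30, 0.0, 0.0, 0.47, -0.0], [30, 0.0, 0.0, 0.46, -0.0], [30, 0.0, 0.0, 0.47, -0.0]]
max [0.4  0.48 0.58 0.21] norm mm 24.762269685955687
```

Move over the post, staying above it, and settle before descending.

```bash
python3 -m creep '[[36,0.34,-0.48,0.58,-0.2],[36,0.35,-0.47,0.57,-0.2],[36,0.35,-0.47,0.58,-0.2],[36,0.37,-0.45,0.57,-0.2],[36,0.37,-0.45,0.58,-0.2],[36,0.39,-0.43,0.5,-0.2],[36,0.4,-0.43,0.4,-0.2],[36,0,0,0,0],[36,0,0,0,0],[36,0,0,0,0]]'
python3 - <<'E'
from h import *
from station import manip
import cv2
s=manip.state()
print(s["ee_pos"],head(s),s["opening"],s["q"])
p0=[*s["ee_pos"],head(s)]
path(s,lin(p0,[.5493,.2997,.07,.73],5),36)
im=manip.snapshot("wrist")[:,:,::-1];cv2.imwrite("pics/d_wrist.png",cv2.convertScaleAbs(im,alpha=1.5))
E
```

```text
time: 3.78
ee_pos: [0.5501, 0.2994, 0.1483]
ee_rot: [2.935, 1.117, 0.0]
ft_force: [0.2, -1.0, -0.0]
opening: 0.036
[0.55008961 0.29942444 0.14825893] 0.7272486128772347 0.0359969871476212 [-0.05015525  0.6401766  -0.70601387  1.6961715   0.4844828   0.98736328
 -0.20492491]
[[36, -0.0, -0.0, 0.52, -0.0], [36, -0.01, -0.01, 0.52, -0.01], [36, 0.0, -0.0, 0.53, -0.0], [36, -0.0, -0.01, 0.52, -0.01], [36, -0.0, -0.0, 0.52, -0.0]]
max [0.01 0.01 0.53 0.01] norm mm 15.9
```

View pics/d_wrist.png

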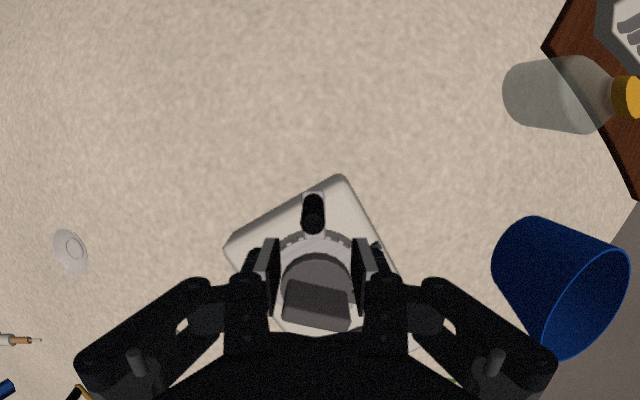

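The post (313,213) lies centred between the fingers (265 and 365); descend.

```bash
python3 -m creep '[[36,0,0,0.52,0],[36,0,0,0.52,0],[36,0,0,0.52,0],[36,0,0,0.52,0],[36,0,0,0.52,0],[22,0,0,0,0],[22,0,0,0,0],[22,0,0,0,0]]'
python3 - <<'E'
from h import *
from station import manip
import cv2
s=manip.state()
print(s["time"],s["ee_pos"],head(s),s["opening"],s["ft_force"])
a0=2.301; n=12; tot=1.05
pts=[]
for i in range(n):
    a=a0+tot*(i+1)/n; pts.append((*(U+.072*np.array([np.cos(a),np.sin(a)])),.070,a-np.pi/2))
path(s,pts,22)
im=manip.snapshot("wrist")[:,:,::-1];cv2.imwrite("pics/e_wrist.png",cv2.convertScaleAbs(im,alpha=1.5))
E
```

```text
time: 4.5
ee_pos: [0.5496, 0.3014, 0.0703]
ee_rot: [-2.934, -1.121, -0.001]
ft_force: [0.5, 0.3, -0.2]
opening: 0.0222
4.5 [0.54963138 0.30141396 0.07025217] 0.7299952124851439 0.02222857334573953 [ 0.47930086  0.25391319 -0.16146342]
[[22, -0.26, 0.04, 0.01, -0.73], [22, -0.21, 0.01, -0.0, -0.73], [22, -0.21, 0.01, -0.0, -0.73], [22, -0.21, 0.01, -0.0, -0.73], [22, -0.21, 0.01, -0.0, -0.73], [22, -0.21, 0.01, -0.0, -0.73], [22, -0.21, 0.01, -0.0, -0.73], [22, -0.2, 0.01, -0.0, -0.73], [22, -0.21, 0.01, -0.0, -0.72], [22, -0.21, 0.01, -0.0, -0.73], [22, -0.21, 0.01, -0.0, -0.73], [22, -0.21, 0.0, -0.0, -0.73]]
max [0.26 0.04 0.01 0.73] norm mm 7.897467948652912
```

View pics/e_wrist.png

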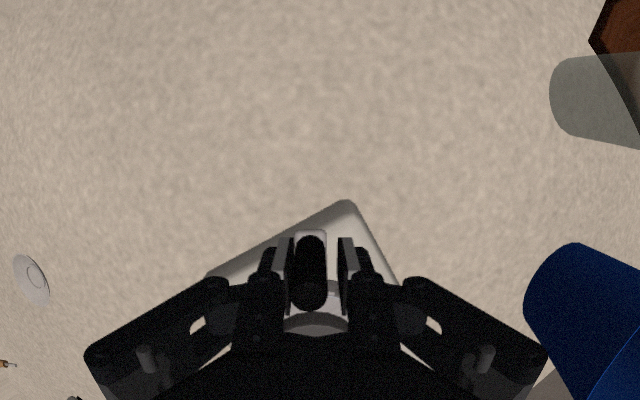

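```bash
python3 -m creep '[[22,-0.21,0.02,0,-0.73],[22,-0.21,0.01,0,-0.73],[22,-0.21,0.01,0,-0.73],[22,-0.21,0.01,0,-0.73],[22,-0.21,0.01,0,-0.73],[22,-0.21,0.01,0,-0.73]]'
python3 -m creep '[[22,-0.21,0.01,0,-0.73],[22,-0.21,0.01,0,-0.73],[22,-0.21,0.01,0,-0.73],[22,-0.21,0.01,0,-0.73],[22,-0.21,0.01,0,-0.73],[22,-0.21,0.01,0,-0.73],[22,0,0,0,0]]'
python3 - <<'E'
from h import *
from station import manip
import cv2
s=manip.state()
d=s["ee_pos"][:2]-U
print(s["time"],s["ee_pos"],head(s),s["ft_force"],s["q"],"r,ang",np.hypot(*d),np.arctan2(d[1],d[0])-2.301)
im=manip.snapshot("wrist")[:,:,::-1];cv2.imwrite("pics/f_wrist.png",cv2.convertScaleAbs(im,alpha=1.5))
im=manip.snapshot("top")[:,:,::-1];cv2.imwrite("pics/f_top.png",cv2.convertScaleAbs(cv2.resize(im[80:240,120:300],None,fx=3,fy=3),alpha=1.5))
E
```

```text
time: 5.05
ee_pos: [0.5297, 0.2715, 0.0712]
ee_rot: [-2.536, -1.851, -0.007]
ft_force: [0.7, 4.5, -2.8]
opening: 0.0219
time: 5.63
ee_pos: [0.5273, 0.2325, 0.0707]
ee_rot: [-1.973, -2.444, -0.003]
ft_force: [-1.4, 1.4, 1.3]
opening: 0.0218
5.6333 [0.52733407 0.23252637 0.0707434 ] 1.7832970727133632 [-1.35518997  1.42872203  1.28449165] [ 0.17638339  0.77012461 -0.88979391  1.85360669  0.76099913  0.89866921
  0.70027317] r,ang 0.07127043166214506 -5.250969642758369
```

View pics/f_wrist.png

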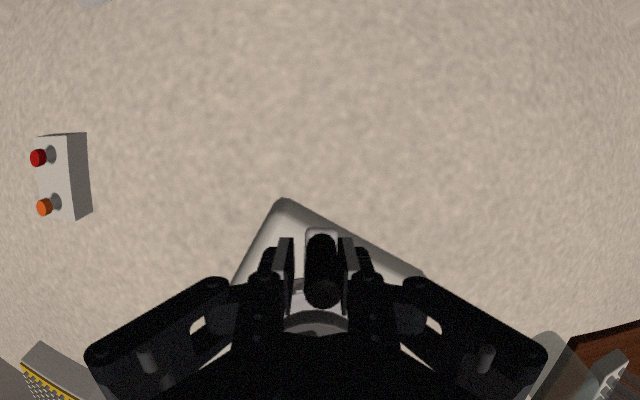

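View pics/f_top.png

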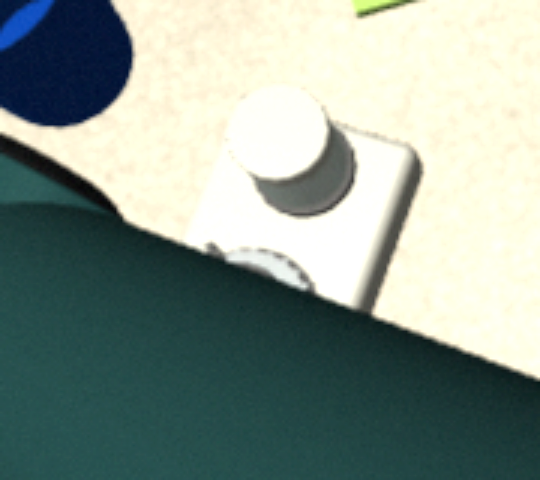

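```bash
python3 -m creep '[[34,0,0,0,0],[34,0,0,0,0],[34,0,0,-0.6,0],[34,0,0,-0.8,0],[34,0,0,-0.9,0],[34,0,0,-0.9,0],[50,0,0,-0.2,0],[50,0,0,0,0],[50,0,0,0,0]]'
python3 - <<'E'
from h import *
from station import manip
import cv2
s=manip.state()
print(s["time"],s["ee_pos"],head(s),s["ft_force"],s["opening"],repr(s["ee_rot"]))
p0=[*s["ee_pos"],head(s)]
path(s,lin(p0,[*U,.16,2.025],6),50)
im=manip.snapshot("wrist")[:,:,::-1];cv2.imwrite("pics/g_wrist.png",cv2.convertScaleAbs(im,alpha=1.5))
E
```

```text
time: 6.48
ee_pos: [0.5276, 0.2314, 0.1715]
ee_rot: [1.976, 2.441, -0.001]
ft_force: [-0.7, -0.1, 0.2]
opening: 0.0501
6.4833 [0.52759546 0.23137278 0.17152611] 1.7802030877375854 [-0.6938206  -0.07658207  0.1864901 ] 0.050110001577014035 array([ 1.97644427e+00,  2.44062398e+00, -9.46787304e-04])
[[50, -0.0, 0.4, 0.06, -0.34], [50, -0.02, 0.39, 0.07, -0.34], [50, -0.03, 0.4, 0.06, -0.34], [50, -0.05, 0.39, 0.07, -0.34], [50, -0.06, 0.39, 0.06, -0.34], [50, -0.08, 0.39, 0.06, -0.34]]
max [0.08 0.4  0.07 0.34] norm mm 12.16757987440395
```

View pics/g_wrist.png

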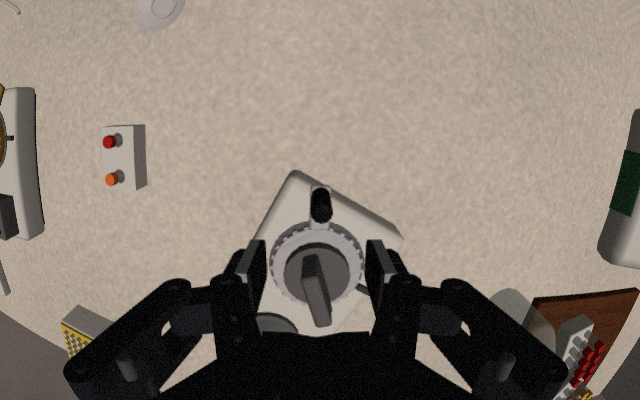

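The handle (321,205) has swung round; the bar (316,290) still points toward its original direction. Next: over the bar.

```bash
python3 -m creep '[[50,0,0.4,0.06,-0.34],[50,-0.02,0.4,0.06,-0.34],[50,-0.03,0.4,0.06,-0.34],[50,-0.05,0.4,0.06,-0.34],[50,-0.06,0.38,0.06,-0.34],[50,-0.08,0.38,0.06,-0.34],[50,0,0,0,0],[50,0,0,0,0]]' 40
python3 - <<'E'
from h import *
from station import manip
import cv2
s=manip.state()
print(s["time"],s["ee_pos"],head(s),s["ft_force"],s["opening"],s["q"])
p0=[*s["ee_pos"],head(s)]
path(s,lin(p0,[*U,.082,2.025],6),50)
C=manip.calibration("wrist")
for b in(.8,.9,1.,1.1):
  a=2.301+b; print(b,projw(C,np.array([.52760,.23137,.17153]),np.array([1.97644427,2.44062398,-9.46787304e-04]),np.array([*(U+.072*np.array([np.cos(a),np.sin(a)])),.110])))
im=manip.snapshot("wrist")[:,:,::-1];cv2.imwrite("pics/h_wrist.png",cv2.convertScaleAbs(im,alpha=1.5))
E
```

```text
time: 7.2
ee_pos: [0.5964, 0.2465, 0.1591]
ee_rot: [-1.664, -2.662, 0.004]
ft_force: [-0.5, 0.0, 0.6]
opening: 0.0503
7.2 [0.59636146 0.24652079 0.15910927] 2.0246063958315714 [-0.4764479   0.02617908  0.64875989] 0.05025405918228599 [ 0.20821603  0.78501649 -0.99708481  1.62618556  0.71164511  1.13726547
  1.05252935]
[[50, -0.0, 0.0, 0.43, -0.0], [50, -0.01, 0.01, 0.43, -0.0], [50, -0.0, 0.0, 0.43, -0.0], [50, -0.01, 0.0, 0.42, -0.0], [50, -0.0, 0.01, 0.43, -0.0], [50, -0.01, 0.0, 0.43, -0.0]]
max [0.01 0.01 0.43 0.  ] norm mm 12.906974858579371
0.8 [341.40886693 215.68434196]
0.9 [331.38222065 213.76662879]
1.0 [321.12061279 212.79516811]
1.1 [310.7790138  212.78957604]
```

View pics/h_wrist.png

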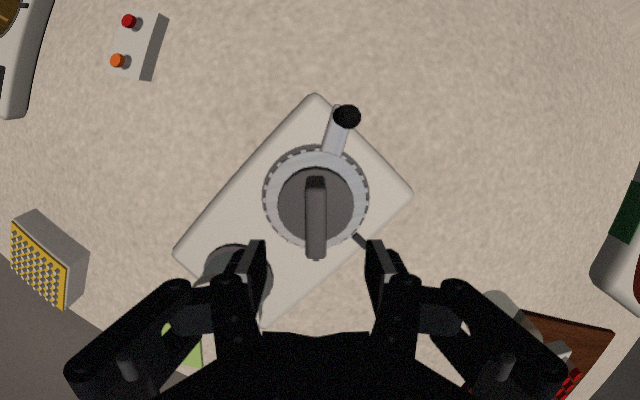

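```bash
python3 -m creep '[[50,0,0,0.43,0],[50,0,0,0.43,0],[50,0,0,0.43,0],[50,0,0,0.43,0],[50,0,0,0.43,0],[50,0,0,0.43,0],[6,0,0,0,0],[6,0,0,0,0],[6,0,0,0,0],[6,0,0,0,0],[6,0,0,0,0],[6,0,0,0,0]]' 40
python3 - <<'E'
from h import *
from station import manip
import cv2
s=manip.state()
print(s["time"],s["ee_pos"],head(s),s["ft_force"],s["torque"],s["opening"],s["q"])
im=manip.snapshot("wrist")[:,:,::-1];cv2.imwrite("pics/i_wrist.png",cv2.convertScaleAbs(im,alpha=1.5))
E
```

```text
time: 8.25
ee_pos: [0.5975, 0.2471, 0.0841]
ee_rot: [1.663, 2.665, 0.001]
ft_force: [0.0, -0.2, -2.3]
opening: 0.0135
8.25 [0.59747079 0.24709714 0.084088  ] 2.0260537623913493 [ 0.04759131 -0.23904699 -2.2942064 ] [ 0.20023675 -0.10561124  0.14147527] 0.013516299615851353 [ 0.17142705  0.86478707 -0.92918115  1.66811562  0.79261949  1.02731172
  0.99998461]
```

View pics/i_wrist.png

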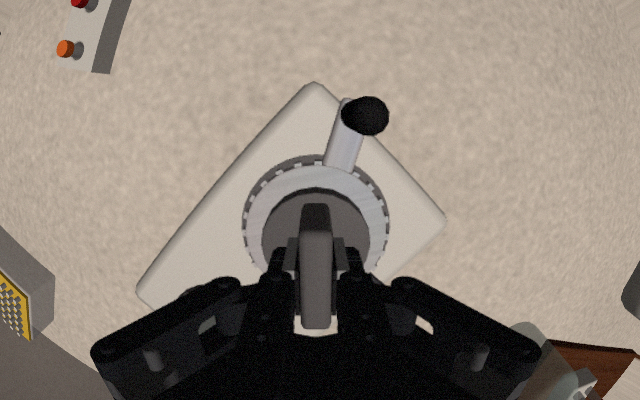

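```bash
python3 -m creep '[[6,0,0,0,-0.6],[6,0,0,0,-0.6],[6,0,0,0,-0.6],[6,0,0,0,-0.6],[6,0,0,0,-0.6],[6,0,0,0,-0.6],[6,0,0,0,-0.6],[6,0,0,0,-0.6],[6,0,0,0,-0.6],[6,0,0,0,-0.6],[6,0,0,0,-0.65],[6,0,0,0,0]]'
python3 -m creep '[[6,0,0,0,0],[6,0,0,0,0]]'
python3 - <<'E'
from h import *
from station import manip
import cv2
s=manip.state()
print(s["time"],repr(s["ee_pos"]),repr(s["ee_rot"]),head(s),s["ft_force"],s["torque"],s["opening"],s["q"])
im=manip.snapshot("wrist")[:,:,::-1];cv2.imwrite("pics/j_wrist.png",cv2.convertScaleAbs(im,alpha=1.5))
im=manip.snapshot("scene")[:,:,::-1];cv2.imwrite("pics/j_scene.png",cv2.convertScaleAbs(cv2.resize(im[100:280,370:520],None,fx=3.3,fy=3.3,interpolation=2),alpha=1.5))
E
```

```text
time: 9.3
ee_pos: [0.5974, 0.2472, 0.0841]
ee_rot: [0.494, 3.102, 0.001]
ft_force: [-0.3, 0.2, 0.2]
opening: 0.0136
time: 9.47
ee_pos: [0.5974, 0.2471, 0.0841]
ee_rot: [0.5, 3.101, 0.001]
ft_force: [0.4, 1.2, 0.5]
opening: 0.0134
9.4667 array([0.59741077, 0.24707525, 0.08407143]) array([4.99575414e-01, 3.10106146e+00, 8.43164663e-04]) 2.82214078426245 [0.40664074 1.17493962 0.530291  ] [0.2541202  0.13172695 0.08169317] 0.013382902922385692 [ 0.24037869  0.94973406 -1.07156716  1.66378399  0.92080376  1.11262913
  1.7184933 ]
```

View pics/j_wrist.png

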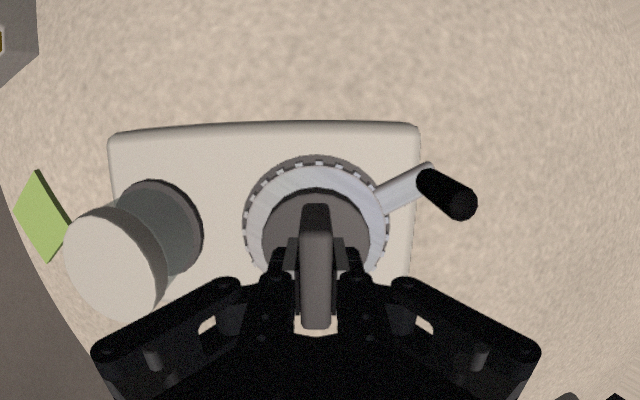

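View pics/j_scene.png

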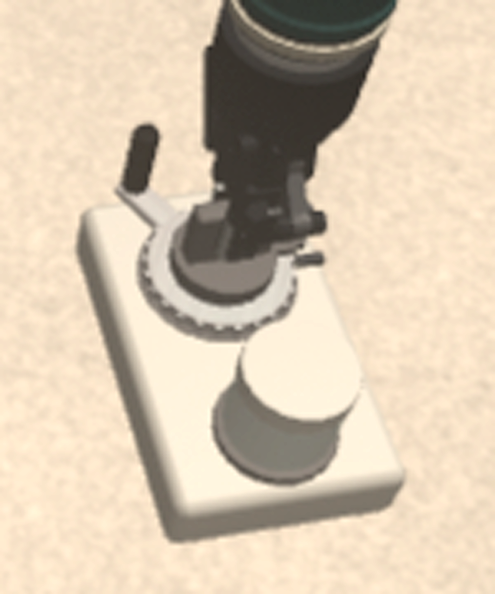

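```bash
python3 -m creep '[[34,0,0,0,0],[34,0,0,0,0],[34,0,0,0,0],[34,0,0,-0.6,0],[34,0,0,-0.9,0],[34,0,0,-1,0],[34,0,0,-1,0],[34,0,0.5,-1,0],[34,0,0.8,-1,0],[34,0,0.9,-0.5,0],[34,0,0.6,0,0],[34,0,0,0,0]]'
python3 -m creep '[[34,0,0,0,0],[34,0,0,0,0]]'
python3 - <<'E'
from h import *
from station import manip
import cv2
s=manip.state()
print(s["time"],repr(s["ee_pos"]),repr(s["ee_rot"]),head(s),s["ft_force"],s["opening"],s["q"])
im=manip.snapshot("wrist")[:,:,::-1];cv2.imwrite("pics/k_wrist.png",im)
im=manip.snapshot("scene")[:,:,::-1];cv2.imwrite("pics/k_scene.png",im)
E
```

```text
time: 10.57
ee_pos: [0.6226, 0.3314, 0.2669]
ee_rot: [0.49, 3.102, 0.008]
ft_force: [-1.7, -0.3, -0.6]
opening: 0.0337
time: 10.73
ee_pos: [0.6232, 0.3259, 0.2638]
ee_rot: [-0.497, -3.102, 0.002]
ft_force: [-0.2, -0.5, -0.5]
opening: 0.0342
10.7333 array([0.62321593, 0.32588709, 0.26380455]) array([-4.97072051e-01, -3.10191124e+00,  1.64435064e-03]) 2.8238004593321038 [-0.18770561 -0.54650117 -0.47439865] 0.03419363818298616 [ 0.11521242  0.84274244 -1.16997315  1.37121128  0.76947921  1.41765331
  1.78767227]
```

View pics/k_wrist.png

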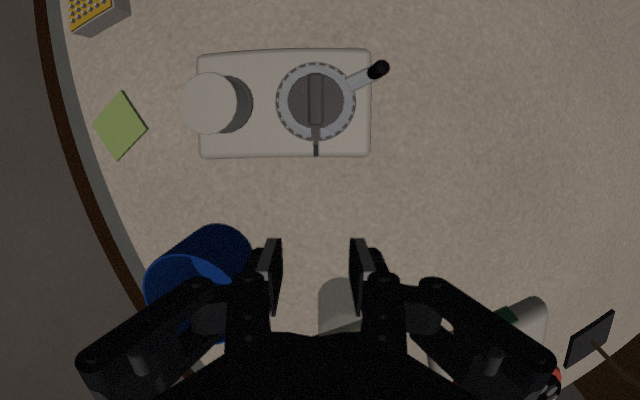

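```bash
python3 - <<'E'
import cv2
a=cv2.imread("pics/k_wrist.png")[50:170,260:400];cv2.imwrite("pics/k2.png",cv2.convertScaleAbs(cv2.resize(a,None,fx=5,fy=5,interpolation=2),alpha=1.7))
E
```

```text
(no output)
```

View pics/k2.png

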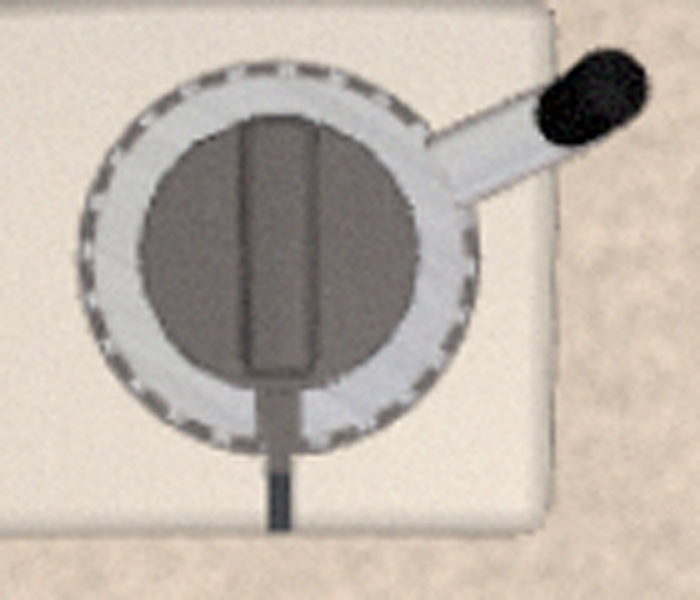

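```bash
python3 - <<'E'
from h import *
from station import manip
s=manip.state()
C=manip.calibration("wrist")
for b in(.9,.95,1.,1.05):
  a=2.301+b; print(b,[projw(C,s["ee_pos"],s["ee_rot"],np.array([*(U+.072*np.array([np.cos(a),np.sin(a)])),z])).round(1) for z in (.06,.11)])
a=2.301+1.0
P=U+.072*np.array([np.cos(a),np.sin(a)])
p0=[*s["ee_pos"],head(s)]
path(s,lin(p0,[*P,.155,a-np.pi/2],12),36)
E
```

```text
0.9 [array([376.5,  78.5]), array([386.4,  73.1])]
0.95 [array([375.2,  75.5]), array([385. ,  69.7])]
1.0 [array([373.8,  72.6]), array([383.4,  66.4])]
1.05 [array([372.3,  69.8]), array([381.6,  63.1])]
[[36, 0.18, -0.32, 0.3, 0.76], [36, 0.15, -0.34, 0.3, 0.76], [36, 0.11, -0.35, 0.3, 0.76], [36, 0.09, -0.36, 0.3, 0.75], [36, 0.05, -0.37, 0.31, 0.76], [36, 0.02, -0.36, 0.3, 0.76], [36, -0.02, -0.37, 0.3, 0.76], [36, -0.05, -0.37, 0.3, 0.76], [36, -0.08, -0.36, 0.3, 0.76], [36, -0.12, -0.35, 0.3, 0.76], [36, -0.14, -0.34, 0.3, 0.75], [36, -0.18, -0.32, 0.3, 0.76]]
max [0.18 0.37 0.31 0.76] norm mm 14.558502670261115
```

```bash
python3 -m creep '[[36,0.18,-0.32,0.3,0.76],[36,0.15,-0.34,0.3,0.76],[36,0.12,-0.35,0.3,0.76],[36,0.09,-0.36,0.3,0.76],[36,0.05,-0.37,0.3,0.76],[36,0.02,-0.37,0.3,0.76],[36,-0.02,-0.37,0.3,0.76],[36,-0.05,-0.37,0.3,0.76],[36,-0.08,-0.36,0.3,0.76],[36,-0.12,-0.35,0.3,0.76],[36,-0.14,-0.34,0.3,0.76],[36,-0.18,-0.32,0.3,0.76]]'
python3 -m creep '[[36,0,0,0,0],[36,0,0,0,0],[36,0,0,0,0]]'
python3 - <<'E'
from h import *
from station import manip
import cv2
s=manip.state()
print(s["time"],s["ee_pos"],head(s),s["ft_force"],s["opening"],s["q"])
a=2.301+1.0
P=U+.072*np.array([np.cos(a),np.sin(a)])
p0=[*s["ee_pos"],head(s)]
path(s,lin(p0,[*P,.07,a-np.pi/2],6),36)
im=manip.snapshot("wrist")[:,:,::-1];cv2.imwrite("pics/l_wrist.png",cv2.convertScaleAbs(im,alpha=1.5))
E
```

```text
time: 11.83
ee_pos: [0.5252, 0.2344, 0.1551]
ee_rot: [-2.046, -2.384, 0.001]
ft_force: [0.2, 0.5, -1.0]
opening: 0.0362
time: 12.08
ee_pos: [0.5265, 0.2362, 0.1563]
ee_rot: [2.036, 2.392, 0.002]
ft_force: [-0.1, 0.9, -0.2]
opening: 0.0357
12.0833 [0.52649064 0.23616075 0.15632173] 1.7309733032346155 [-0.14823687  0.92196292 -0.22146616] 0.03567843560608289 [ 0.22470949  0.65847633 -0.96846053  1.80528226  0.63245647  1.02170845
  0.73585509]
[[36, -0.01, -0.0, 0.48, 0.0], [36, -0.01, -0.01, 0.48, 0.0], [36, -0.0, 0.0, 0.48, 0.0], [36, -0.01, -0.0, 0.48, 0.0], [36, -0.01, -0.0, 0.48, 0.01], [36, -0.01, -0.01, 0.48, -0.0]]
max [0.01 0.01 0.48 0.01] norm mm 14.406248644251564
```

View pics/l_wrist.png

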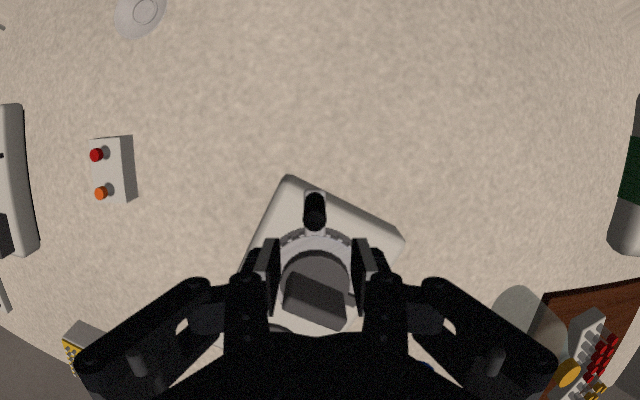

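The post (315,210) is centred between the fingers again; descend and close loosely around it.

```bash
python3 -m creep '[[36,0,0,0.48,0],[36,0,0,0.48,0],[36,0,0,0.48,0],[36,0,0,0.48,0],[36,0,0,0.48,0],[36,0,0,0.48,0],[22,0,0,0,0],[22,0,0,0,0],[22,0,0,0,0]]'
python3 - <<'E'
from h import *
from station import manip
s=manip.state()
d=s["ee_pos"][:2]-U
print(s["time"],s["ee_pos"],head(s),s["opening"],s["ft_force"],"ang",np.arctan2(d[1],d[0])%(2*np.pi)-2.301,np.hypot(*d))
a0=3.301; n=12; tot=-1.0
pts=[]
for i in range(n):
    a=a0+tot*(i+1)/n; pts.append((*(U+.072*np.array([np.cos(a),np.sin(a)])),.070,a-np.pi/2))
path(s,pts,22)
E
```

```text
time: 12.88
ee_pos: [0.5259, 0.2366, 0.0695]
ee_rot: [-2.038, -2.391, -0.001]
ft_force: [0.9, 0.4, -0.2]
opening: 0.0219
12.8833 [0.52585936 0.23659774 0.06948529] 1.7299104279600823 0.02185391938967601 [ 0.87903214  0.38900049 -0.16803545] ang 0.9728256450541286 0.07206981572662358
[[22, 0.13, 0.01, -0.02, 0.69], [22, 0.2, 0.01, 0.0, 0.7], [22, 0.2, 0.01, 0.0, 0.69], [22, 0.2, 0.0, 0.0, 0.7], [22, 0.2, 0.01, 0.0, 0.69], [22, 0.2, 0.01, 0.0, 0.69], [22, 0.2, 0.01, 0.0, 0.7], [22, 0.2, 0.01, 0.0, 0.69], [22, 0.2, 0.0, 0.0, 0.7], [22, 0.2, 0.01, 0.0, 0.69], [22, 0.2, 0.01, 0.0, 0.7], [22, 0.2, 0.01, 0.0, 0.69]]
max [0.2  0.01 0.02 0.7 ] norm mm 6.007495318350236
```

```bash
python3 -m creep '[[22,0.2,0.01,0,0.7],[22,0.2,0.01,0,0.7],[22,0.2,0.01,0,0.7],[22,0.2,0.01,0,0.7],[22,0.2,0.01,0,0.7],[22,0.2,0.01,0,0.7],[22,0.2,0.01,0,0.7],[22,0.2,0.01,0,0.7],[22,0.2,0.01,0,0.7],[22,0.2,0.01,0,0.7]]'
python3 -m creep '[[22,0.2,0.01,0,0.6],[22,0.1,0,0,0.3],[22,0,0,0,0]]'
python3 - <<'E'
from h import *
from station import manip
s=manip.state()
d=s["ee_pos"][:2]-U
print(s["time"],s["ee_pos"],head(s),s["opening"],s["ft_force"],"ang",np.arctan2(d[1],d[0])%(2*np.pi)-2.301,np.hypot(*d),s["q"])
E
```

```text
time: 13.72
ee_pos: [0.5408, 0.2911, 0.0695]
ee_rot: [2.837, 1.344, -0.003]
ft_force: [-1.6, -3.6, -0.9]
opening: 0.0223
time: 13.97
ee_pos: [0.5472, 0.2988, 0.0696]
ee_rot: [2.904, 1.195, -0.001]
ft_force: [-1.6, -0.9, -1.1]
opening: 0.0217
13.9667 [0.5471622  0.29881234 0.0696406 ] 0.7808884775468686 0.021682638398023934 [-1.56288964 -0.93412818 -1.08284773] ang 0.03016769378544737 0.07274881289694253 [-0.0900396   0.73289708 -0.64871302  1.7432909   0.56348533  0.86052844
 -0.2133983 ]
```

```bash
python3 -m creep '[[22,0.06,0,0,0.2],[22,0.06,0,0,0.2],[22,0.06,0,0,0],[22,0,0,0,0]]'
python3 -m creep '[[22,0.06,0,0,0],[22,0.03,0,0,0],[22,0,0,0,0]]'
python3 - <<'E'
from h import *
from station import manip
s=manip.state()
d=s["ee_pos"][:2]-U
print(s["time"],s["ee_pos"],s["ft_force"],"ang",np.arctan2(d[1],d[0])%(2*np.pi)-2.301)
E
```

```text
time: 14.3
ee_pos: [0.5513, 0.3031, 0.0696]
ee_rot: [-2.932, -1.127, -0.001]
ft_force: [-2.4, -2.7, 1.6]
opening: 0.0219
time: 14.55
ee_pos: [0.5514, 0.3031, 0.0694]
ee_rot: [2.93, 1.126, -0.008]
ft_force: [-8.6, -7.4, 8.2]
opening: 0.0222
14.55 [0.55137351 0.30306165 0.06941576] [-8.59608059 -7.40174672  8.24637126] ang -0.051651053313480855
```

```bash
python3 -m creep '[[22,0.04,0,0,0],[22,0,0,0,0],[22,0,0,0,0]]'
python3 -m creep '[[22,-0.13,0,0,0],[36,0,0,0,0],[36,0,0,0,0],[36,0,0,0,0]]'
python3 -m creep '[[36,0,0,-0.5,0],[36,0,0,-0.9,0],[36,0,0,-1,0],[36,0,0,-1,0],[36,0,0,-1,0],[36,0,0,-1,0],[36,0,0,-0.5,0],[36,-0.4,0.8,0,0],[36,0,0,0,0],[36,0,0,0,0],[36,0,0,0,0]]'
python3 - <<'E'
from h import *
from station import manip
import cv2
s=manip.state()
print(s["time"],repr(s["ee_pos"]),repr(s["ee_rot"]),head(s),s["ft_force"])
im=manip.snapshot("wrist")[:,:,::-1];cv2.imwrite("pics/m_wrist.png",im)
C=manip.calibration("wrist")
for b in(-.05,0,.05,.1):
  a=2.301+b; print(b,[projw(C,s["ee_pos"],s["ee_rot"],np.array([*(U+.072*np.array([np.cos(a),np.sin(a)])),z])).round(1) for z in (.06,.11)])
path(s,lin([*s["ee_pos"],head(s)],[.6232,.3259,.264,2.824],18),36)
E
```

```text
time: 14.8
ee_pos: [0.5514, 0.303, 0.0694]
ee_rot: [2.929, 1.125, -0.011]
ft_force: [-10.6, -8.9, 11.2]
opening: 0.022
time: 15.13
ee_pos: [0.5521, 0.3034, 0.0696]
ee_rot: [-2.932, -1.126, -0.003]
ft_force: [-0.9, 0.3, 0.3]
opening: 0.0358
time: 16.05
ee_pos: [0.5583, 0.2771, 0.2467]
ee_rot: [-2.932, -1.126, -0.001]
ft_force: [-1.2, 0.8, 1.3]
opening: 0.0359
16.05 array([0.55829135, 0.27710493, 0.24671116]) array([-2.93230807e+00, -1.12606260e+00, -6.43380391e-04]) 0.7333086584191548 [-1.15303632  0.83841151  1.26518037]
-0.05 [array([326. , 155.8]), array([327.9, 163.5])]
0 [array([322.6, 155.7]), array([324. , 163.4])]
0.05 [array([319.3, 155.8]), array([320. , 163.5])]
0.1 [array([315.9, 156. ]), array([316.1, 163.8])]
[[36, 0.15, 0.01, -0.03, -0.97], [36, 0.15, 0.03, -0.03, -0.97], [36, 0.14, 0.05, -0.04, -0.96], [36, 0.14, 0.06, -0.03, -0.97], [36, 0.12, 0.08, -0.03, -0.97], [36, 0.12, 0.1, -0.03, -0.97], [36, 0.11, 0.1, -0.03, -0.97], [36, 0.09, 0.12, -0.04, -0.96], [36, 0.08, 0.13, -0.03, -0.97], [36, 0.06, 0.13, -0.03, -0.97], [36, 0.05, 0.15, -0.03, -0.97], [36, 0.03, 0.14, -0.03, -0.96], [36, 0.01, 0.15, -0.04, -0.97], [36, -0.0, 0.16, -0.03, -0.97], [36, -0.02, 0.14, -0.03, -0.97], [36, -0.04, 0.15, -0.03, -0.97], [36, -0.06, 0.14, -0.03, -0.96], [36, -0.07, 0.13, -0.04, -0.97]]
max [0.15 0.16 0.04 0.97] norm mm 4.883646178829912
```

View pics/m_wrist.png

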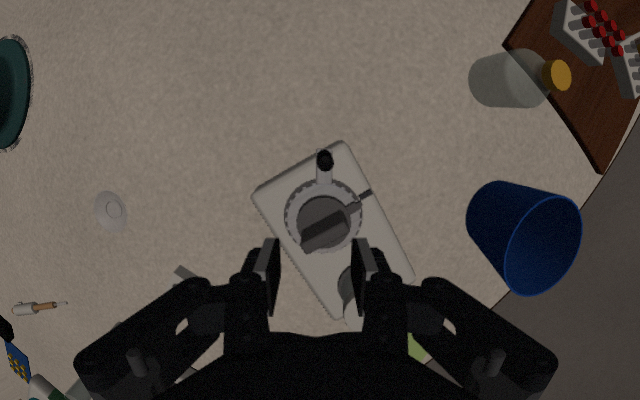

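```bash
python3 - <<'E'
import cv2
a=cv2.imread("pics/m_wrist.png")[140:260,270:390];cv2.imwrite("pics/m2.png",cv2.convertScaleAbs(cv2.resize(a,None,fx=5,fy=5,interpolation=2),alpha=1.7))
E
```

```text
(no output)
```

View pics/m2.png

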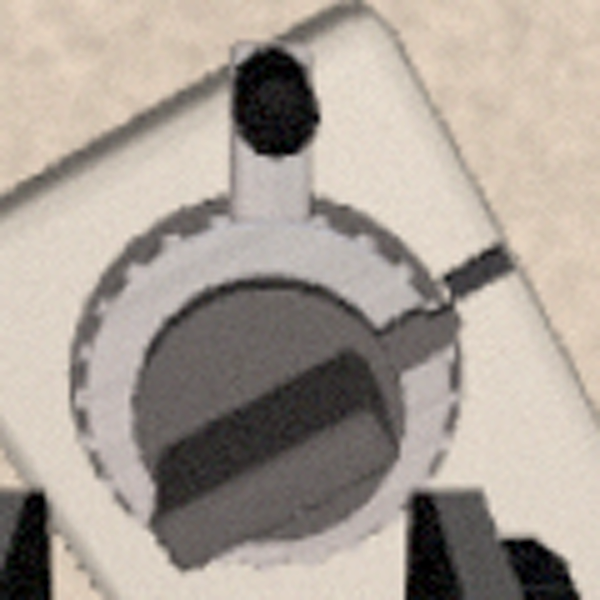

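Handle is home; parallax blurs the nose check, so I'll repeat the aligned view from before.

```bash
python3 -m creep '[[36,0.15,0.01,-0.03,-0.97],[36,0.15,0.03,-0.03,-0.97],[36,0.14,0.05,-0.03,-0.97],[36,0.14,0.06,-0.03,-0.97],[36,0.12,0.08,-0.03,-0.97],[36,0.12,0.1,-0.03,-0.97],[36,0.11,0.1,-0.03,-0.97],[36,0.09,0.12,-0.03,-0.97],[36,0.08,0.13,-0.03,-0.97]]'
python3 -m creep '[[36,0.06,0.13,-0.03,-0.97],[36,0.05,0.15,-0.03,-0.97],[36,0.03,0.15,-0.03,-0.97],[36,0.01,0.15,-0.03,-0.97],[36,0,0.16,-0.03,-0.97],[36,-0.02,0.15,-0.03,-0.97],[36,-0.04,0.15,-0.03,-0.97],[36,-0.06,0.14,-0.03,-0.97],[36,-0.07,0.13,-0.03,-0.97],[36,0,0,0,0],[36,0,0,0,0],[36,0,0,0,0]]'
python3 - <<'E'
from h import *
from station import manip
import cv2
s=manip.state()
print(s["time"],s["ee_pos"],head(s),s["ft_force"],s["q"])
im=manip.snapshot("wrist")[:,:,::-1];cv2.imwrite("pics/n_wrist.png",im)
cv2.imwrite("pics/n2.png",cv2.convertScaleAbs(cv2.resize(im[50:170,260:400],None,fx=5,fy=5,interpolation=2),alpha=1.7))
C=manip.calibration("wrist")
for b in(-.05,0,.05,.1):
  a=2.301+b; print(b,[((projw(C,s["ee_pos"],s["ee_rot"],np.array([*(U+.072*np.array([np.cos(a),np.sin(a)])),z]))-[260,50])*5).round() for z in (.06,.11)])
E
```

```text
time: 16.85
ee_pos: [0.5904, 0.3026, 0.2542]
ee_rot: [-1.966, -2.449, 0.0]
ft_force: [0.2, -0.6, -0.1]
opening: 0.0362
time: 17.85
ee_pos: [0.6232, 0.3265, 0.2621]
ee_rot: [-0.492, -3.102, 0.0]
ft_force: [-0.7, -0.5, 0.1]
opening: 0.036
17.85 [0.62315754 0.32647318 0.2621454 ] 2.8267148711107843 [-0.71567068 -0.51212796  0.09023986] [ 0.10742843  0.83205374 -1.1467252   1.37295796  0.75161135  1.40449866
  1.80003304]
-0.05 [array([548., 425.]), array([592., 445.])]
0 [array([556., 412.]), array([602., 430.])]
0.05 [array([564., 398.]), array([611., 414.])]
0.1 [array([571., 384.]), array([620., 397.])]
```

View pics/n2.png

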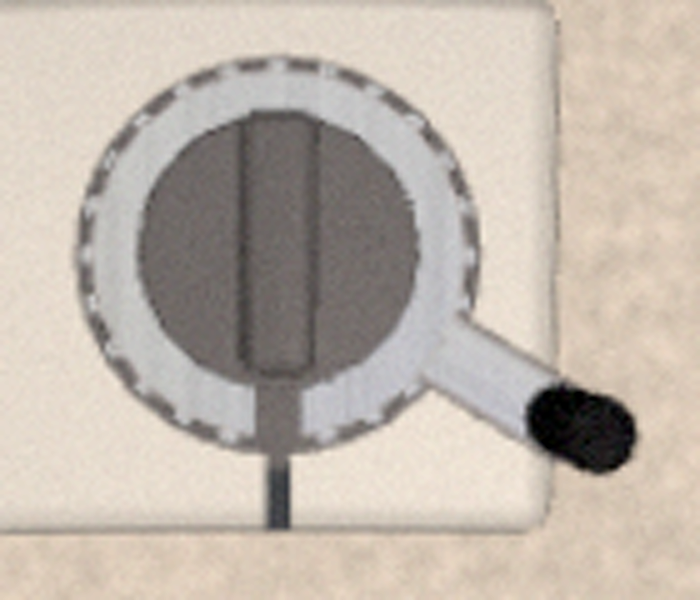

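Nose (x 278) and mark (x 278) line up, and the handle top at about (600,435) matches ring angle 0 (602,430). Handing in.

```bash
python3 -c "
from station import manip
print(manip.job_done())"
```

```text
the job is handed in; nothing more can be done
None
```

The job is done and handed in at about 18 s of the 64 s allowed. I swung the lock ring open to about 1.0 rad, which is more than the eighth of a turn asked. I then gripped the adjuster's bar and turned it about 0.8 rad onto the mark. Last, I swung the ring back clockwise to its stop and let go.

**Ring tight:** at the stop the handle took about 14 N sideways without moving further. In the last picture it sits where a ring angle of 0 should put it, to within about 0.02 rad.

**Adjuster on the mark:** in the last wrist picture the nose and the mark line up to within about 0.01 rad. It looked the same before I tightened the ring, so tightening did not drag it. A lower, slanted view before that showed the nose slightly off the mark. I put that down to parallax, and the straight-on view confirmed it.

**Contact:** the robot was clear of the unit when I handed in. The highest wrist force I read was about 18 N. No check failed.

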